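# Refit the colour-coded bayonet caps on two trap pots

## Robot

A 6-joint arm with a two-finger parallel gripper is mounted at the origin on the work surface. World frame = base frame: x ahead of the robot, y to its left, z up, the work surface at z = 0. Lengths are in m, angles in rad, forces in N, time in s.
With the tool pointing down it reaches from about 0.35 to 0.775 m from the base axis. Payload 7.3 kg.
Tool frame: the origin (TCP) lies midway between the tips of the shut fingers; the grasp point (between the pads) lies 19 mm behind it (tcp_to_grasp is the distance from the TCP to the grasp point, in m); z points along the fingers, y is the line along which they close (so a half turn about z gives the same grasp; the last joint's range is limited). The gripper opens to 92 mm and grips with 3 to 60 N. Pads are 19 mm wide; open, the fingers measure 130 mm over their backs; the gripper's body (75 mm by 190 mm) begins 47 mm behind the grasp point.
Start: joints at [1.183, 0.342, 1.524, -0, 1.275, -0.146], TCP at [0.126, 0.51, 0.227] pointing down, gripper open.
Joint ranges: [-2.53, 2.53], [-0.77, 2.02], [0.04, 2.7], [-1, 4.14], [0.28, 2.66], [-3.11, 3.11]. Speed limits (rad/s): [2.57, 2.57, 3.14, 3.14, 3.14, 3.14].

## Interface

Orientations are given as [roll, pitch, yaw] about the fixed x, y, z axes, in that order (R = Rz(yaw) Ry(pitch) Rx(roll)).
In Python, from cell import observe, read_camera, calibration, hand_in, tcp_to_grasp gives the robot as it stands.
- The arm moves only by the tool send_rows, never from a script. Its argument "targets" is a list of rows, each a list of 5 numbers: the opening, from 0 (shut) to 1 (fully open), then the shift along the world's x, y, z in m, then the turn about the world's z in rad. A call has 1 to 5 rows; each row shifts and turns the commanded pose from where the row before left it; what a row does not reach is not made up. A row lasts 1/10 s, in which the tool goes at most 50 mm and 8.59 degrees, less where a joint would pass 70% of its speed; a pose out of reach is approached as far as the arm can. A call is refused whole if a number of a shift passes 0.05 or a number of a turn 0.15, either way. A call with a gripper value outside its range is refused whole. The fingers move at their own pace and stop on an object; "grip_force" is the grip in N (left out, the last holds). Time passes only in rows, so rows that do not move let the fingers close. It gives the time, the measured TCP pose, the force, the opening and the grip force at its end, in the units of the state.
- observe(): the state, without advancing time (a new reading comes with each control period).
- read_camera(name): name is "scene" or "top"; returns (picture, depth): 384x512x3 uint8, red, green, blue; 384x512 float32, m along the optical axis (not along the pixel's ray), 0 where there is no reading.
- calibration(name): a dict with "intrinsics" (3x3 intrinsics, pixels), "world_to_cam" (4x4, takes a point from world to camera coordinates). Camera axes: x right, y up, looking along -z (the intrinsics and any distortion apply to the point x, -y, -z); pixel columns grow to the right and rows downward; lengths in m; the calibration is good to about 2 mm. A picture is of the moment at which its call begins. calibration takes no time and is no camera call.
- hand_in(): hands the job in; it is judged then, once.
The state is a dict: "time": time; "qpos": joint angles; "qvel": joint speeds; "joint_efforts": joint torques, N m; "tool_pos": TCP position; "tool_rot": TCP orientation; "contact_force": force on the tool from outside, world axes, zero at the start; "torque": the same for the moment, N m; "opening": finger opening in m; "grip_force": force on a finger pad.
Only numpy, scipy, OpenCV 4.12 (cv2) and the standard library are available. Lean on these libraries where they do the work, as an engineer would, in place of code of your own. Each camera call takes 0.05 s, during which the arm holds its last target. There are 200 camera calls.

## Task

Close the blue and the orange trap pot, each with the cap of its own colour: set the cap on, find the slots by feel, push it down against the spring and turn it clockwise until it locks, so that it stays down, level, once let go. Leave the green cap, the gauge, the bottle and the spanner where they are.

Things in the scene. Friction and masses are not known exactly. Their poses are not given: they have to be found in the camera images.
- cap_blue: Blue bayonet cap, loose, upright: 106 mm across, skirt 24 mm deep (inside 96 mm), top at z = 32 mm; black bar handle on it 64 x 14 mm, z = 32 to 58 mm. Origin: centre of the skirt's lower edge; z up, x along the bar. Inside, under the bar's two ends, are inward lugs 20 mm wide, z = 4 to 9 mm, reaching in to 40.5 mm from the axis. 0.25 kg.
- cap_orange: Orange bayonet cap, loose, upright: 106 mm across, skirt 24 mm deep (inside 96 mm), top at z = 32 mm; black bar handle on it 64 x 14 mm, z = 32 to 58 mm. Origin: centre of the skirt's lower edge; z up, x along the bar. Inside, under the bar's two ends, are inward lugs 20 mm wide, z = 4 to 9 mm, reaching in to 40.5 mm from the axis. 0.25 kg.
- cap_green: Green bayonet cap, loose, upright: 106 mm across, skirt 24 mm deep (inside 96 mm), top at z = 32 mm; black bar handle on it 64 x 14 mm, z = 32 to 58 mm. Origin: centre of the skirt's lower edge; z up, x along the bar. Inside, under the bar's two ends, are inward lugs 20 mm wide, z = 4 to 9 mm, reaching in to 40.5 mm from the axis. 0.25 kg. Leave it alone.
- pot_blue: Steel trap pot with blue band and pad, bolted down: foot 124 mm across, 10 mm thick; dark tube 75 mm across, top at z = 73 mm. Origin: centre of its underside, z up; its x, y are the bench's. Its bright collar has two slots, across from each other, about towards +x and -x, but turned by an unknown angle up to 35 degrees either way: look or feel for them.
- pot_orange: Steel trap pot with orange band and pad, bolted down: foot 124 mm across, 10 mm thick; dark tube 75 mm across, top at z = 73 mm. Origin: centre of its underside, z up; its x, y are the bench's. Its bright collar has two slots, across from each other, about towards +x and -x, but turned by an unknown angle up to 35 degrees either way: look or feel for them.
- mouth_blue (a point): Centre of the blue pot's collar at its top face, z = 70 mm (axes as the pot's, not the slots'). Collar 90 mm across, 5 mm thick, two slots 50 degrees wide for the cap's lugs. Lugs off the slots: the cap's origin rests 66 mm above the bench. Over them (within 9 degrees): it sinks to 62 mm, onto the sprung pad, and cannot turn until pressed.
- mouth_orange (a point): Centre of the orange pot's collar at its top face, z = 70 mm (axes as the pot's, not the slots'). Collar 90 mm across, 5 mm thick, two slots 50 degrees wide for the cap's lugs. Lugs off the slots: the cap's origin rests 66 mm above the bench. Over them (within 9 degrees): it sinks to 62 mm, onto the sprung pad, and cannot turn until pressed.
- pad_blue (a joint): Travel (m) of the blue pot's sprung pad: 0 free (top 86 mm above the bench), 0.006 cap locked, 0.013 cap bottomed. To lock: press the cap to origin 49 to 51 mm (about 13 N), keep it down and turn it clockwise from above about 65 degrees from the slots (catch ridge passed at 46, stop at 83), let it rise to 56 mm, release.
- pad_orange (a joint): Travel (m) of the orange pot's sprung pad: 0 free (top 86 mm above the bench), 0.006 cap locked, 0.013 cap bottomed. To lock: press the cap to origin 49 to 51 mm (about 13 N), keep it down and turn it clockwise from above about 65 degrees from the slots (catch ridge passed at 46, stop at 83), let it rise to 56 mm, release.
- gauge: Pressure gauge lying on its back, dark case 100 mm across and 34 mm high, white face, brass stem to its -x (to 97 mm from the centre). Origin: centre of the underside. Leave it alone.
- bottle: Amber bottle, 60 mm across, 130 mm high, standing. Origin: centre of its underside. Leave it alone.
- spanner: Steel spanner, 170 mm long, lying flat along its own x beyond the pots. Origin: under its middle. Leave it alone.
There are look-alikes about, which are no part of the job. What is shaped like the cap_orange but red is not meant. What is shaped like the pot_blue but yellow is not meant.

How it is judged:
At the end, for the whole second after the job is handed in: Each cap on the pot of its colour: centred within 6 mm, level within 0.06 rad, origin 50 to 59.5 mm above the pot's underside, alone holding the sprung pad 4 to 8.5 mm down, at rest; gauge, bottle, spanner and green cap within 30 mm of their starts (horizontal distance between cap_blue and pot_blue below 0.006 m and angle between each of cap_blue, cap_orange's own z axis and vertical below 0.06 rad and z of cap_blue in the frame of pot_blue between 0.05 and 0.0595 m and value of joint pad_blue between 0.004 and 0.0085 m and linear speed of each of cap_blue, cap_orange below 0.02 m/s and horizontal distance between cap_orange and pot_orange below 0.006 m and z of cap_orange in the frame of pot_orange between 0.05 and 0.0595 m and value of joint pad_orange between 0.004 and 0.0085 m); the robot touches nothing.
It fails at once if the green cap is shifted by more than 30 mm (distance of cap_green from where it was at the start of the episode above 0.03 m).
It fails at once if the gauge is shifted by more than 30 mm (distance of gauge from where it was at the start of the episode above 0.03 m).
It fails at once if the bottle is shifted by more than 30 mm (distance of bottle from where it was at the start of the episode above 0.03 m).
It fails at once if the spanner is shifted by more than 30 mm (distance of spanner from where it was at the start of the episode above 0.03 m).
It fails at once if the bottle is tipped over (angle between bottle's own z axis and vertical above 0.5 rad).
It also fails if it takes over 72 s, if anything falls off the work surface, if the arm or the gripper's body presses on something with over 40 N, if the wrist force passes 120 N, or if a joint passes its speed limit or range.

## Working session

There is one attempt and no reset: what is moved stays moved. The work goes in short steps, Python scripts to look and compute and a tool call to move; the robot and the scene stay as the last step left them, time stands still between calls to the robot, and variables do not carry over. Pictures are saved under pics/ and viewed, at most 10 in all, crops included, and the job is handed in when it is done.

Besides the shell and the picture viewer there is one more tool, called after "Emit:" by a JSON object that holds its "method" and its "body", one argument or row to a line. send_rows: Moves the arm, as the interface text tells. Its arguments: {"type":"object","properties":{"targets":{"type":"array","items":{"type":"array","items":{"type":"number"}}},"grip_force":{"type":"number"}},"required":["targets"]}

```bash
mkdir -p pics; cat > h.py <<'E'
import numpy as np, cv2
from cell import *
def snap(n):
    p,d=read_camera(n); np.savez(f'pics/{n}.npz',p=p,d=d); return p,d
def world(n,u,v,d):
    c=calibration(n);K=np.array(c['intrinsics']);T=np.linalg.inv(np.array(c['world_to_cam']))
    x=(u-K[0,2])/K[0,0]*d; y=(v-K[1,2])/K[1,1]*d
    u=np.asarray(d)
    return (T@np.stack([x,-y,-u,np.ones_like(u)]).reshape(4,-1))[:3].T
E
python3 - <<'E'
from h import *
for n in('scene','top'):
    p,d=snap(n); cv2.imwrite(f'pics/{n}0.png',p[...,::-1]); print(n,calibration(n))
print(observe(),tcp_to_grasp)
E
```

```text
scene {'intrinsics': array([[469.17069509,   0.        , 260.95796836],
       [  0.        , 469.17069509, 199.52744966],
       [  0.        ,   0.        ,   1.        ]]), 'world_to_cam': array([[ 0.85270075,  0.52230178,  0.0101139 , -0.4527915 ],
       [-0.41966361,  0.67334907,  0.60867354,  0.19352127],
       [ 0.31110109, -0.52326082,  0.7933563 , -1.71619641],
       [ 0.        ,  0.        ,  0.        ,  1.        ]])}
top {'intrinsics': array([[410.56151154,   0.        , 255.86523908],
       [  0.        , 410.56151154, 198.77234614],
       [  0.        ,   0.        ,   1.        ]]), 'world_to_cam': array([[-0.04074401, -0.99916819, -0.00168635,  0.00720513],
       [ 0.97154832, -0.04001172,  0.23343722, -0.53837551],
       [-0.23331052,  0.00787279,  0.97237041, -1.01090162],
       [ 0.        ,  0.        ,  0.        ,  1.        ]])}
{'time': 0.1, 'qpos': array([ 1.18301889e+00,  3.42634338e-01,  1.52491622e+00, -1.96467848e-05,
        1.27542312e+00, -1.46017850e-01]), 'qvel': array([-0.00145011, -0.00220143, -0.0026789 ,  0.00205742,  0.00044526,
       -0.00060641]), 'joint_efforts': array([ 2.83793910e-03, -4.32005811e+01, -2.44694871e+01,  7.19965110e-02,
        5.26851055e-02, -7.25234759e-05]), 'tool_pos': array([0.12554324, 0.50938825, 0.22612602]), 'tool_rot': array([-3.14022360e+00, -1.82349669e-04,  2.89983867e+00]), 'contact_force': array([-0.20068909,  0.19164161,  0.46736596]), 'torque': array([ 0.04282191, -0.01357172,  0.00986119]), 'grip_force': 0.0, 'opening': 0.09177009945071549} 0.0188
```

View pics/scene0.png

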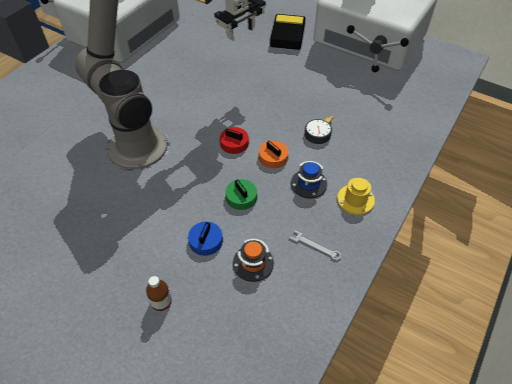

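View pics/top0.png

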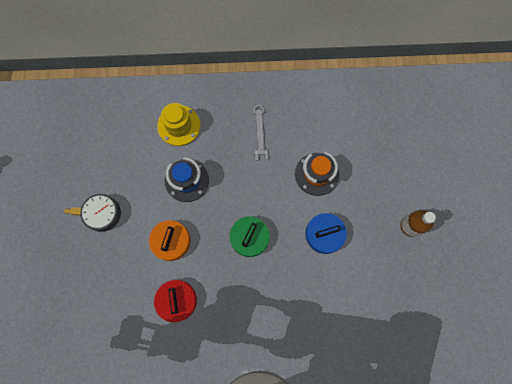

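The scene shows the orange cap at scene (273,154) / top (169,240), and a red look-alike at scene (234,139) / top (175,300). The blue cap is at top (326,232) and the green one at top (250,236). The blue pot is at top (184,177), the orange pot at top (320,170), and a yellow look-alike pot at top (178,122). Orange and blue are the ones meant, going by colour, so I'll confirm that in one enlarged crop.

```bash
python3 - <<'E'
from h import *
D={n:np.load(f'pics/{n}.npz') for n in('scene','top')}
p=D['top']['p'][145:265,140:360,::-1]; cv2.imwrite('pics/crop1.png',cv2.resize(p,None,fx=3.6,fy=3.6,interpolation=cv2.INTER_CUBIC))
s=D['scene']['p'][145:285,185:335,::-1]; cv2.imwrite('pics/crop2.png',cv2.resize(s,None,fx=4.2,fy=4.2,interpolation=cv2.INTER_CUBIC))
cz={'scene':dict(cb=(205,238),co=(273,154),pb=(309,180),po=(253,259)),'top':dict(cb=(326,232),co=(169,240),pb=(184,177),po=(319,170))}
for n in D:
    P,d=D[n]['p'],D[n]['d']; v,u=np.mgrid[:384,:512]
    W=world(n,u.ravel(),v.ravel(),d.ravel()).reshape(384,512,3); np.save(f'pics/W{n}.npy',W)
    for k,(a,b) in cz[n].items():
        m=(np.hypot(u-a,v-b)<30)&(d>0)
        if k[0]=='c':
            hsv=cv2.cvtColor(P,cv2.COLOR_RGB2HSV)
            col=((hsv[...,0]>105)&(hsv[...,0]<125) if k=='cb' else (hsv[...,0]>5)&(hsv[...,0]<18))&(hsv[...,1]>130)
            t=m&(W[...,2]>.024)&(W[...,2]<.04); c,r=cv2.minEnclosingCircle(W[t][:,:2].astype(np.float32))
            bar=m&(W[...,2]>.05); q=W[bar]; rr=cv2.minAreaRect(q[:,:2].astype(np.float32)*1000)
            print(n,k,'top',np.median(W[t&col][:,2]),c,r,'bar z',np.median(q[:,2]),q[:,:2].mean(0),rr,len(q))
            x=q[:,:2]-q[:,:2].mean(0); w,V=np.linalg.eigh(x.T@x); print('  bar ang',np.degrees(np.arctan2(V[1,1],V[0,1])))
        else:
            t=m&(W[...,2]>.06)&(W[...,2]<.0745); c,r=cv2.minEnclosingCircle(W[t][:,:2].astype(np.float32)); g=m&(W[...,2]>.081)
            print(n,k,'collar',np.median(W[t][:,2]),c,r,'pad',np.median(W[g][:,2]),W[g][:,:2].mean(0), cv2.minEnclosingCircle(W[g][:,:2].astype(np.float32)))
            f=m&(W[...,2]>.004)&(W[...,2]<.016);print('   foot',cv2.minEnclosingCircle(W[f][:,:2].astype(np.float32)))
E
```

```text
scene cb top 0.03239880875504597 (0.4488901197910309, -0.1992584615945816) 0.05522821843624115 bar z 0.05819593452279426 [ 0.44986108 -0.20231614] ((448.98297119140625, -201.15560913085938), (14.681924819946289, 65.33836364746094), 14.900148391723633) 99
  bar ang 105.34732593017432
scene co top 0.03251761316227186 (0.41906028985977173, 0.2141580879688263) 0.08108440041542053 bar z 0.057978908848603905 [0.46023839 0.21136548] ((501.3988952636719, 199.37701416015625), (21.022842407226562, 175.43333435058594), 72.0042724609375) 86
  bar ang 163.6803409180693
scene pb collar 0.07161631008818481 (0.6133027672767639, 0.17568372189998627) 0.04952756687998772 pad 0.08698211716271764 [0.61544861 0.1717843 ] ((0.6158309578895569, 0.173613041639328), 0.02735902927815914)
   foot ((0.607710063457489, 0.1928478628396988), 0.1318516731262207)
scene po collar 0.07127621209925106 (0.6169328689575195, -0.1910281926393509) 0.04717167839407921 pad 0.08670674271644252 [ 0.61850824 -0.19225122] ((0.6182064414024353, -0.19058331847190857), 0.02727377600967884)
   foot ((0.6125361919403076, -0.17332471907
[... 461 characters left out ...]
446.1307067871094, 220.92127990722656), (15.111827850341797, 63.85784912109375), 73.61064147949219) 150
  bar ang 162.82218785940898
top pb collar 0.07167541018237888 (0.6146310567855835, 0.17828509211540222) 0.04656249284744263 pad 0.08655012939231499 [0.61364805 0.17645141] ((0.6145763993263245, 0.1772623509168625), 0.02641173079609871)
   foot ((0.6249160766601562, 0.18536923825740814), 0.08548116683959961)
top po collar 0.07151051971214084 (0.6182931661605835, -0.1866479068994522) 0.04590090736746788 pad 0.08641952467717018 [ 0.61671787 -0.18696159] ((0.6172273755073547, -0.18747812509536743), 0.026400484144687653)
   foot ((0.6289896368980408, -0.19778279960155487), 0.08758051693439484)
```

View pics/crop1.png

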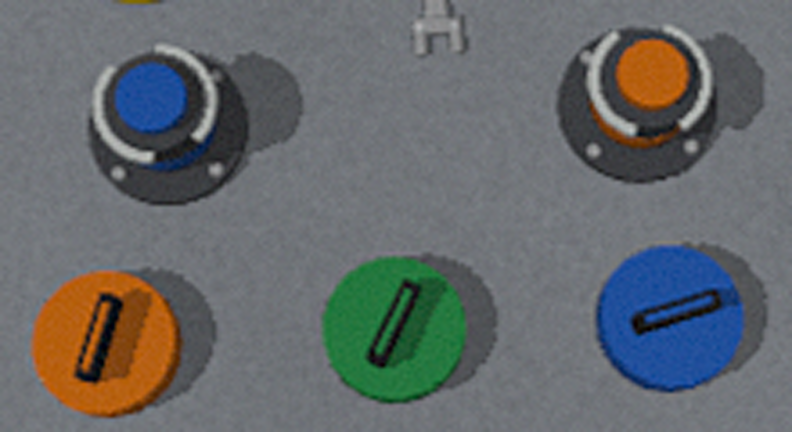

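View pics/crop2.png

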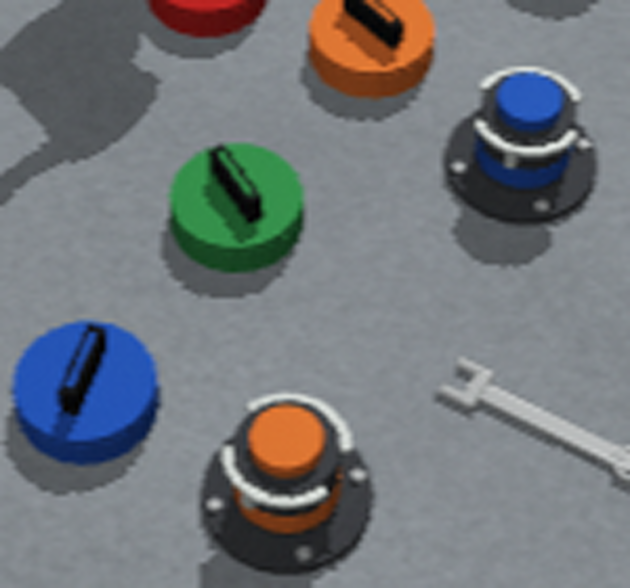

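Orange cap at crop1 (107,340), blue cap (670,318), blue pot (153,100) and orange pot (650,75) are confirmed by colour. Next I'll measure the slot angles from the bright collar.

```bash
python3 - <<'E'
from h import *
C={'top':dict(pb=(.6142,.1772),po=(.6176,-.1872)),'scene':dict(pb=(.6150,.1736),po=(.618,-.1907))}
for n in C:
    P=np.load(f'pics/{n}.npz')['p'].astype(np.float32); c=calibration(n);K=np.array(c['intrinsics']);T=np.array(c['world_to_cam'])
    def samp(x,y,z):
        q=T@np.stack([x,y,np.full_like(x,z),np.ones_like(x)]); u=K[0,0]*q[0]/-q[2]+K[0,2]; v=-K[1,1]*q[1]/-q[2]+K[1,2]
        return cv2.remap(P.min(2),u.astype(np.float32)[None],v.astype(np.float32)[None],1)[0]
    for k,(x0,y0) in C[n].items():
        a=np.arange(0,360,2.)
        best=None
        for dx in np.arange(-4,5)/1000:   # collar ring fit
            for dy in np.arange(-4,5)/1000:
                s=samp(x0+dx+.0415*np.cos(np.radians(a)),y0+dy+.0415*np.sin(np.radians(a)),.07)
                b=s>120
                if best is None or s.sum()>best[0]: best=(s.sum(),dx,dy,s)
        s=best[3]; th=(s.min()+np.percentile(s,80))/2; b=s<th
        z=np.where(b,1,0)*1.; ang=np.degrees(np.angle((np.clip(np.percentile(s,80)-s,0,None)*np.exp(2j*np.radians(a))).sum()))/2
        print(n,k,x0+best[1],y0+best[2],'slot ang',ang,'dark at',a[b].astype(int))
E
```

```text
top pb 0.6152 0.1762 slot ang 23.139787799096286 dark at [180 182 184 186 188 190 192 194 196 198 200 202 204 206 208 210 212 214
 216 218 220 222 224]
top po 0.6186 -0.1892 slot ang 4.111753316584282 dark at [ 16  18  20  22  24  26  28  30 162 164 166 168 170 172 174 176 178 180
 182 184 186 188 190 192 194 196 198 200 202 204 206]
scene pb 0.615 0.1766 slot ang 25.609724827322054 dark at [  0   2   4   6   8  10  12  14  36  38  40  42 184 186 188 190 212 214
 216 218 220 222 224 226 228]
scene po 0.618 -0.1887 slot ang 3.579594037057961 dark at [  0   2   4   6   8  10  12  14  16  18  20  22  24  26 202 204 206 208
 342 344 346 348 350 352 354 356 358]
```

Emit:
{"method": "send_rows", "body": {
  "targets": [
    [0.6,0.05,-0.05,0,0],
    [0.6,0.05,-0.05,0,0],
    [0.6,0.05,-0.05,0,0],
    [0.6,0.05,-0.05,0,0],
    [0.6,0.05,-0.05,0,0]
  ],
  "grip_force": 50
}}

```text
time: 0.6
tool_pos: [0.3033, 0.3313, 0.2266]
tool_rot: [-3.142, -0.0, 2.9]
contact_force: [-0.1, 0.5, 0.2]
opening: 0.0576
grip_force: 0.0
```

Emit:
{"method": "send_rows", "body": {
  "targets": [
    [0.6,0.036,-0.028,0,-0.055],
    [0.6,0.036,-0.028,0,0],
    [0.6,0.036,-0.028,0,0],
    [0.6,0.0354,-0.0283,0,0],
    [0.6,0,0,-0.045,0]
  ]
}}

```text
time: 1.1
tool_pos: [0.4533, 0.2185, 0.1855]
tool_rot: [3.135, 0.012, 2.84]
contact_force: [0.1, 1.4, -1.0]
opening: 0.0551
grip_force: 0.0
```

Emit:
{"method": "send_rows", "body": {
  "targets": [
    [0.6,0,0,-0.045,0],
    [0.6,0,0,-0.045,0],
    [0.6,0,0,-0.035,0],
    [0.6,0,0,-0.02,0],
    [0.6,0,0,0,0]
  ]
}}

```text
time: 1.6
tool_pos: [0.4444, 0.2201, 0.0343]
tool_rot: [-3.139, -0.004, 2.845]
contact_force: [0.9, 0.3, 0.2]
opening: 0.0551
grip_force: 0.0
```

Emit:
{"method": "send_rows", "body": {
  "targets": [
    [0.6,0,0,0,0],
    [0,0.001,0,0.001,0],
    [0,0,0,0,0],
    [0,0,0,0,0],
    [0,0,0,0,0]
  ]
}}

```text
time: 2.1
tool_pos: [0.447, 0.2207, 0.0381]
tool_rot: [3.141, 0.001, 2.845]
contact_force: [-0.2, -0.3, 0.1]
opening: 0.0275
grip_force: 0.0
```

Emit:
{"method": "send_rows", "body": {
  "targets": [
    [0,0,0,0,0],
    [0,0,0,0,0],
    [0,0,0,0,0]
  ]
}}

```text
time: 2.4
tool_pos: [0.4467, 0.2204, 0.0379]
tool_rot: [-3.141, -0.0, 2.845]
contact_force: [-1.2, -2.5, 3.3]
opening: 0.0137
grip_force: 50.0
```

Emit:
{"method": "send_rows", "body": {
  "targets": [
    [0,0,0,0.04,0],
    [0,0,0,0.045,0],
    [0,0.003,-0.01,0.04,0],
    [0,0.014,-0.034,0,0.03],
    [0,0.014,-0.034,0,0.03]
  ]
}}

```text
time: 2.9
tool_pos: [0.4784, 0.1425, 0.1639]
tool_rot: [3.14, 0.002, 2.908]
contact_force: [0.8, -1.0, -5.0]
opening: 0.0139
grip_force: 50.0
```

Emit:
{"method": "send_rows", "body": {
  "targets": [
    [0,0.014,-0.034,0,0.03],
    [0,0.014,-0.034,0,0.03],
    [0,0.014,-0.034,0,0.03],
    [0,0.014,-0.034,0,0.03],
    [0,0.014,-0.034,0,0.03]
  ]
}}

```text
time: 3.4
tool_pos: [0.5479, -0.0286, 0.162]
tool_rot: [3.141, -0.001, 3.056]
contact_force: [-0.2, 0.0, -3.2]
opening: 0.0136
grip_force: 50.0
```

Emit:
{"method": "send_rows", "body": {
  "targets": [
    [0,0.014,-0.034,0,0.03],
    [0,0.014,-0.034,0,0.03],
    [0,0.014,-0.034,0,0.03],
    [0,0.014,-0.0254,0,0.03],
    [0,0.0146,0,0,0.036]
  ]
}}

```text
time: 3.9
tool_pos: [0.6184, -0.1585, 0.1615]
tool_rot: [-3.141, -0.001, -3.075]
contact_force: [-0.0, -0.0, -3.8]
opening: 0.014
grip_force: 50.0
```

Emit:
{"method": "send_rows", "body": {
  "targets": [
    [0,0,0,0,0],
    [0,0,0,0,0],
    [0,0,0,0,0]
  ]
}}

```text
time: 4.2
tool_pos: [0.6177, -0.1539, 0.1623]
tool_rot: [3.141, -0.001, -3.072]
contact_force: [-0.5, -0.1, -2.8]
opening: 0.0136
grip_force: 50.0
```

```bash
python3 - <<'E'
from h import *
o=observe();print(o['tool_pos'],o['tool_rot'],o['contact_force'],o['opening'])
im=[]
for n,(a,b) in {'scene':(253,240),'top':(320,165)}.items():
    p,d=snap(n); v,u=np.mgrid[:384,:512]; W=world(n,u.ravel(),v.ravel(),d.ravel()).reshape(384,512,3)
    hsv=cv2.cvtColor(p,cv2.COLOR_RGB2HSV); col=(hsv[...,0]>4)&(hsv[...,0]<20)&(hsv[...,1]>130)&(hsv[...,2]>60)
    t=(abs(u-a)<60)&(abs(v-b)<60)&col&(W[...,2]>.1)
    q=W[t]; zt=np.percentile(q[:,2],80); q=q[q[:,2]>zt-.006]
    print(n,zt,len(q),cv2.minEnclosingCircle(q[:,:2].astype(np.float32)))
    im.append(cv2.resize(p[max(0,b-60):b+60,a-60:a+60,::-1],(390,390),interpolation=2))
cv2.imwrite('pics/over.png',np.hstack(im))
E
```

```text
[ 0.61768599 -0.1538721   0.16230309] [ 3.14074955e+00 -1.36774983e-03 -3.07217864e+00] [-0.47622484 -0.14646056 -2.83640936] 0.013573965634917619
scene 0.15777178301091355 337 ((0.814190685749054, -0.44846516847610474), 0.39109963178634644)Traceback (most recent call last):
  File "<stdin>", line 8, in <module>
    return _quantile_unchecked(
        a, q, axis, out, overwrite_input, method, keepdims, weights)
    return _ureduce(a,
                    func=_quantile_ureduce_func,
    ...<5 lines>...
                    overwrite_input=overwrite_input,
                    method=method)
    r = func(a, **kwargs)
    result = _quantile(arr,
                       quantiles=q,
    ...<2 lines>...
                       out=out,
                       weights=wgt)
    slices_having_nans = np.isnan(arr[-1, ...])
                                  ~~~^^^^^^^^^
IndexError: index -1 is out of bounds for axis 0 with size 0
```

Emit:
{"method": "send_rows", "body": {
  "targets": [
    [0,0.0006,-0.035,0,0],
    [0,0,0,-0.03,0],
    [0,0,0,-0.022,0],
    [0,0,0,0,0],
    [0,0,0,0,0]
  ]
}}

```text
time: 4.8
tool_pos: [0.6191, -0.1894, 0.1113]
tool_rot: [3.141, -0.0, -3.072]
contact_force: [0.4, -0.1, -2.0]
opening: 0.0131
grip_force: 50.0
```

```bash
python3 - <<'E'
from h import *
o=observe();print(o['tool_pos'],o['tool_rot'],o['contact_force'],o['torque'])
im=[]
for n,(a,b) in {'scene':(253,250),'top':(320,160)}.items():
    p,d=snap(n); im.append(cv2.resize(p[b-60:b+60,a-60:a+60,::-1],(390,390),interpolation=2))
cv2.imwrite('pics/over.png',np.hstack(im))
E
```

```text
[ 0.61908818 -0.18943419  0.1112633 ] [ 3.14147495e+00 -4.76008590e-05 -3.07206917e+00] [ 0.3888512  -0.05483173 -1.96435844] [ 0.054039   -0.02446702 -0.00831476]
```

View pics/over.png

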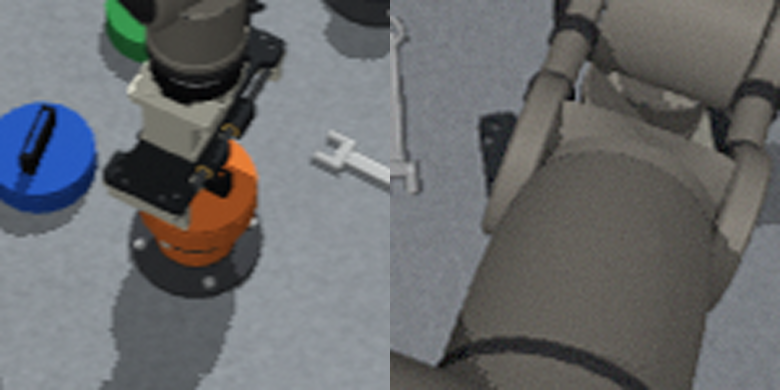

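The cap sits squarely over the orange pot (left half, around (205,220)), and the arm hides the top view. I'll feel my way down.

Emit:
{"method": "send_rows", "body": {
  "targets": [
    [0,0,0,-0.004,0],
    [0,0,0,-0.003,0],
    [0,0,0,0,0]
  ]
}}

```text
time: 5.2
tool_pos: [0.6189, -0.1895, 0.1035]
tool_rot: [3.141, -0.0, -3.072]
contact_force: [0.9, -0.7, -3.5]
opening: 0.0136
grip_force: 50.0
```

Emit:
{"method": "send_rows", "body": {
  "targets": [
    [0,0,0,-0.002,0],
    [0,0,0,-0.002,0],
    [0,0,0,0,0]
  ]
}}

```text
time: 5.5
tool_pos: [0.6192, -0.1898, 0.1]
tool_rot: [-3.142, 0.0, -3.072]
contact_force: [-0.1, -0.6, -2.5]
opening: 0.0136
grip_force: 50.0
```

Emit:
{"method": "send_rows", "body": {
  "targets": [
    [0,0,0,-0.003,0],
    [0,0,0,-0.003,0],
    [0,0,0,0,0]
  ]
}}

```text
time: 5.8
tool_pos: [0.6193, -0.1898, 0.0941]
tool_rot: [-3.141, 0.001, -3.072]
contact_force: [-2.0, 1.0, 4.9]
opening: 0.0137
grip_force: 50.0
```

Emit:
{"method": "send_rows", "body": {
  "targets": [
    [0,0,0,-0.003,0],
    [0,0,0,-0.003,0],
    [0,0,0,0,0]
  ]
}}

```text
time: 6.1
tool_pos: [0.6193, -0.1898, 0.0885]
tool_rot: [-3.141, 0.001, -3.072]
contact_force: [-2.8, 1.1, 7.9]
opening: 0.0135
grip_force: 50.0
```

Emit:
{"method": "send_rows", "body": {
  "targets": [
    [0,0,0,-0.001,-0.1],
    [0,0,0,0,-0.1],
    [0,0,0,0,-0.1],
    [0,0,0,0,-0.1],
    [0,0,0,0,0]
  ]
}}

```text
time: 6.6
tool_pos: [0.6204, -0.1905, 0.0885]
tool_rot: [-3.141, 0.004, 2.808]
contact_force: [-0.2, 0.1, 7.9]
opening: 0.0138
grip_force: 50.0
```

Emit:
{"method": "send_rows", "body": {
  "targets": [
    [0,0,0,0,-0.1],
    [0,0,0,0,-0.1],
    [0,0,0,0,-0.1],
    [0,0,0,0,-0.1],
    [0,0,0,0,0]
  ]
}}

```text
time: 7.1
tool_pos: [0.6204, -0.1906, 0.0886]
tool_rot: [3.14, 0.004, 2.408]
contact_force: [0.4, -0.1, 8.6]
opening: 0.0133
grip_force: 50.0
```

Emit:
{"method": "send_rows", "body": {
  "targets": [
    [0,0,0,-0.001,-0.1],
    [0,0,0,0,-0.1],
    [0,0,0,0,-0.1],
    [0,0,0,0,-0.07],
    [0,0,0,0,0]
  ]
}}

```text
time: 7.6
tool_pos: [0.6205, -0.1906, 0.0876]
tool_rot: [3.139, 0.004, 2.039]
contact_force: [-0.2, 0.1, 8.8]
opening: 0.0138
grip_force: 50.0
```

Emit:
{"method": "send_rows", "body": {
  "targets": [
    [0,0,0,0.002,0],
    [0,0,0,0.002,0],
    [0,0,0,0.002,0],
    [0,0,0,0,0],
    [0,0,0,0,0]
  ]
}}

```text
time: 8.1
tool_pos: [0.6204, -0.1906, 0.0931]
tool_rot: [3.139, 0.003, 2.041]
contact_force: [1.5, -0.5, 5.2]
opening: 0.0133
grip_force: 50.0
```

Emit:
{"method": "send_rows", "body": {
  "targets": [
    [0,0,0,0.001,0],
    [0,0,0,0.0005,0],
    [0,0,0,0,0]
  ]
}}

```text
time: 8.4
tool_pos: [0.6203, -0.1905, 0.0939]
tool_rot: [3.139, 0.003, 2.041]
contact_force: [4.7, -3.9, 2.3]
opening: 0.0135
grip_force: 50.0
```

Emit:
{"method": "send_rows", "body": {
  "targets": [
    [0.15,0,0,0,0],
    [0.35,0,0,0,0],
    [0.5,0,0,0,0],
    [0.5,0,0,0,0],
    [0.5,0,0,0.03,0]
  ]
}}

```text
time: 8.9
tool_pos: [0.6162, -0.1884, 0.1188]
tool_rot: [-3.135, -0.008, 2.041]
contact_force: [-0.1, -0.4, -0.2]
opening: 0.0412
grip_force: 0.0
```

Emit:
{"method": "send_rows", "body": {
  "targets": [
    [0.5,0,0,0.05,0],
    [0.5,-0.0428,-0.002,0,-0.05],
    [0.5,-0.0428,-0.002,0,-0.05],
    [0.5,-0.0428,-0.002,0,-0.05],
    [0.5,-0.0428,-0.002,0,-0.055]
  ]
}}

```text
time: 9.4
tool_pos: [0.4458, -0.1972, 0.173]
tool_rot: [-3.141, -0.001, 1.834]
contact_force: [-0.1, -0.7, -0.0]
opening: 0.0463
grip_force: 0.0
```

Emit:
{"method": "send_rows", "body": {
  "targets": [
    [0.5,0,0,0,0],
    [0.5,0,0,0,0],
    [0.5,0,0,0,0]
  ]
}}

```text
time: 9.7
tool_pos: [0.4488, -0.198, 0.1735]
tool_rot: [3.141, 0.001, 1.836]
contact_force: [-0.4, -0.1, 0.1]
opening: 0.0461
grip_force: 0.0
```

```bash
python3 - <<'E'
from h import *
o=observe();print(o['tool_pos'],o['tool_rot'])
im=[]
for n,(a,b) in {'scene':(253,250),'top':(320,160)}.items():
    p,d=snap(n); im.append(cv2.resize(p[b-60:b+60,a-60:a+60,::-1],(390,390),interpolation=2))
    v,u=np.mgrid[:384,:512]; W=world(n,u.ravel(),v.ravel(),d.ravel()).reshape(384,512,3)
    hsv=cv2.cvtColor(p,cv2.COLOR_RGB2HSV); col=(hsv[...,0]>4)&(hsv[...,0]<20)&(hsv[...,1]>130)
    q=W[(np.hypot(W[...,0]-.619,W[...,1]+.19)<.07)&col&(W[...,2]>.08)]
    if len(q): print(n,len(q),np.median(q[:,2]),cv2.minEnclosingCircle(q[:,:2].astype(np.float32)),np.linalg.lstsq(np.c_[q[:,:2],np.ones(len(q))],q[:,2],rcond=None)[0][:2])
cv2.imwrite('pics/o2.png',np.hstack(im))
E
```

```text
[ 0.44883896 -0.19799787  0.17349828] [3.14056194e+00 7.73391580e-04 1.83624711e+00]
scene 894 0.08878401388211676 ((0.6206685900688171, -0.1917944848537445), 0.054555267095565796) [-0.02595798  0.02405364]
top 833 0.08863362092134208 ((0.6209009885787964, -0.18710723519325256), 0.05318259447813034) [-0.04383117 -0.05029839]
```

View pics/o2.png

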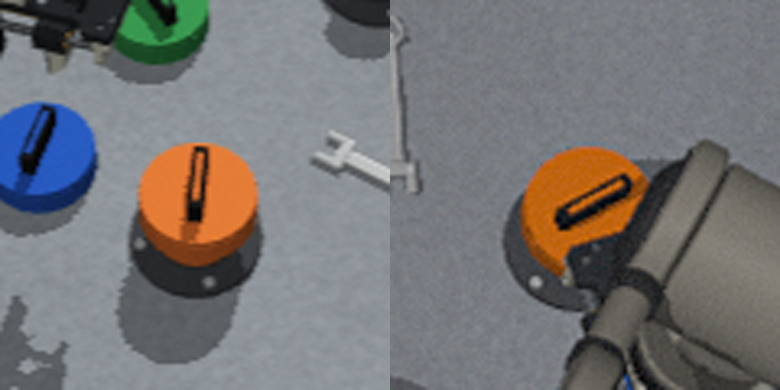

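The orange cap is locked: its top is at z≈88.5 mm, it looks level, and it is centred at about (0.621,-0.189). On to the blue cap.

Emit:
{"method": "send_rows", "body": {
  "targets": [
    [0.5,0,0,-0.045,0],
    [0.5,0,0,-0.045,0],
    [0.5,0,0,-0.036,0],
    [0.5,0,0,-0.01,0],
    [0.5,0,0,0,0]
  ]
}}

```text
time: 10.3
tool_pos: [0.4477, -0.1973, 0.0361]
tool_rot: [-3.14, -0.002, 1.836]
contact_force: [-0.4, 0.1, -0.4]
opening: 0.0461
grip_force: 0.0
```

Emit:
{"method": "send_rows", "body": {
  "targets": [
    [0,0,0,0,0],
    [0,0,0,0,0],
    [0,0,0,0,0],
    [0,0,0,0,0],
    [0,0,0,0,0]
  ]
}}

```text
time: 10.8
tool_pos: [0.4482, -0.198, 0.038]
tool_rot: [3.141, 0.001, 1.836]
contact_force: [-0.5, -0.2, 4.7]
opening: 0.0134
grip_force: 50.0
```

Emit:
{"method": "send_rows", "body": {
  "targets": [
    [0,0,0,0,0],
    [0,0,0,0,0]
  ]
}}

```text
time: 11.0
tool_pos: [0.4482, -0.198, 0.038]
tool_rot: [3.141, 0.001, 1.836]
contact_force: [-1.1, 0.6, 5.9]
opening: 0.0136
grip_force: 50.0
```

Emit:
{"method": "send_rows", "body": {
  "targets": [
    [0,0,0,0.04,0],
    [0,0,0,0.045,0],
    [0,0,0,0.04,0],
    [0,0.0153,0.034,0,-0.13],
    [0,0.0153,0.034,0,-0.13]
  ]
}}

```text
time: 11.5
tool_pos: [0.479, -0.1298, 0.1636]
tool_rot: [3.139, 0.001, 1.568]
contact_force: [0.1, 0.4, -2.0]
opening: 0.0137
grip_force: 50.0
```

Emit:
{"method": "send_rows", "body": {
  "targets": [
    [0,0.0153,0.034,0,-0.13],
    [0,0.0153,0.034,0,-0.13],
    [0,0.0153,0.034,0,-0.13],
    [0,0.0153,0.034,0,-0.13],
    [0,0.0153,0.034,0,-0.13]
  ]
}}

```text
time: 12.0
tool_pos: [0.555, 0.0418, 0.1618]
tool_rot: [-3.141, 0.001, 0.921]
contact_force: [0.2, -0.6, -1.7]
opening: 0.0136
grip_force: 50.0
```

Emit:
{"method": "send_rows", "body": {
  "targets": [
    [0,0.0153,0.034,0,-0.13],
    [0,0.0153,0.034,0,-0.13],
    [0,0.0153,0.034,0,-0.13],
    [0,0.015,0.034,0,-0.126],
    [0,0,0,0,0]
  ]
}}

```text
time: 12.5
tool_pos: [0.6163, 0.1805, 0.1611]
tool_rot: [-3.14, -0.0, 0.41]
contact_force: [0.2, -0.2, -1.7]
opening: 0.014
grip_force: 50.0
```

Emit:
{"method": "send_rows", "body": {
  "targets": [
    [0,0,0,0,0],
    [0,0,0,0,0]
  ]
}}

```text
time: 12.7
tool_pos: [0.6153, 0.1754, 0.1617]
tool_rot: [3.142, 0.002, 0.41]
contact_force: [0.4, -0.2, -2.3]
opening: 0.0137
grip_force: 50.0
```

Emit:
{"method": "send_rows", "body": {
  "targets": [
    [0,0.0005,0.0003,-0.03,0],
    [0,0,0,-0.022,0],
    [0,0,0,-0.004,0],
    [0,0,0,-0.002,0],
    [0,0,0,0,0]
  ]
}}

```text
time: 13.2
tool_pos: [0.617, 0.1761, 0.1053]
tool_rot: [3.141, -0.002, 0.409]
contact_force: [-0.3, -0.1, -1.7]
opening: 0.0135
grip_force: 50.0
```

Emit:
{"method": "send_rows", "body": {
  "targets": [
    [0,0,0,-0.002,0],
    [0,0,0,-0.002,0],
    [0,0,0,0,0],
    [0,0,0,0,0]
  ]
}}

```text
time: 13.6
tool_pos: [0.6164, 0.1766, 0.1004]
tool_rot: [3.141, -0.0, 0.41]
contact_force: [0.1, -1.1, -2.6]
opening: 0.0133
grip_force: 50.0
```

In the slots, with no contact at 62 mm. Next I press down and turn.

Emit:
{"method": "send_rows", "body": {
  "targets": [
    [0,0,0,-0.003,0],
    [0,0,0,-0.003,0],
    [0,0,0,0,0]
  ]
}}

```text
time: 13.9
tool_pos: [0.6166, 0.1767, 0.0947]
tool_rot: [3.141, -0.001, 0.41]
contact_force: [-2.3, 1.1, 5.9]
opening: 0.0137
grip_force: 50.0
```

Emit:
{"method": "send_rows", "body": {
  "targets": [
    [0,0,0,-0.003,0],
    [0,0,0,-0.003,0],
    [0,0,0,-0.001,0],
    [0,0,0,0,0]
  ]
}}

```text
time: 14.3
tool_pos: [0.6167, 0.1767, 0.0884]
tool_rot: [3.141, -0.001, 0.41]
contact_force: [-2.6, -0.5, 8.6]
opening: 0.0137
grip_force: 50.0
```

Emit:
{"method": "send_rows", "body": {
  "targets": [
    [0,0,0,-0.001,-0.1],
    [0,0,0,0,-0.1],
    [0,0,0,0,-0.1],
    [0,0,0,0,-0.1],
    [0,0,0,0,0]
  ]
}}

```text
time: 14.8
tool_pos: [0.618, 0.1766, 0.0883]
tool_rot: [-3.141, -0.005, 0.007]
contact_force: [0.3, -0.5, 9.1]
opening: 0.0138
grip_force: 50.0
```

Emit:
{"method": "send_rows", "body": {
  "targets": [
    [0,0,0,0,-0.1],
    [0,0,0,0,-0.1],
    [0,0,0,0,-0.1],
    [0,0,0,0,-0.1],
    [0,0,0,0,0]
  ]
}}

```text
time: 15.3
tool_pos: [0.6181, 0.1763, 0.0882]
tool_rot: [-3.14, -0.004, -0.393]
contact_force: [0.2, -1.9, 10.0]
opening: 0.0135
grip_force: 50.0
```

Emit:
{"method": "send_rows", "body": {
  "targets": [
    [0,0,0,0,-0.1],
    [0,0,0,0,-0.1],
    [0,0,0,0,-0.1],
    [0,0,0,0,-0.06],
    [0,0,0,0,0]
  ]
}}

```text
time: 15.8
tool_pos: [0.618, 0.1759, 0.0882]
tool_rot: [-3.139, -0.004, -0.752]
contact_force: [-0.1, -3.5, 8.8]
opening: 0.0135
grip_force: 50.0
```

Emit:
{"method": "send_rows", "body": {
  "targets": [
    [0,0,0,0.002,0],
    [0,0,0,0.002,0],
    [0,0,0,0.002,0],
    [0,0,0,0.001,0],
    [0,0,0,0,0]
  ]
}}

```text
time: 16.3
tool_pos: [0.6179, 0.1759, 0.094]
tool_rot: [-3.14, -0.003, -0.751]
contact_force: [4.9, -4.0, 3.4]
opening: 0.0132
grip_force: 50.0
```

Emit:
{"method": "send_rows", "body": {
  "targets": [
    [0.15,0,0,0,0],
    [0.35,0,0,0,0],
    [0.5,0,0,0,0],
    [0.5,0,0,0,0],
    [0.5,0,0,0.03,0]
  ]
}}

```text
time: 16.8
tool_pos: [0.6133, 0.1763, 0.1189]
tool_rot: [3.134, 0.006, -0.75]
contact_force: [0.3, 0.3, -0.2]
opening: 0.0408
grip_force: 0.0
```

Emit:
{"method": "send_rows", "body": {
  "targets": [
    [0.5,0,0,0.05,0],
    [0.5,0,0,0.05,0],
    [0.5,-0.045,0,0.02,0],
    [0.5,-0.045,0,0,0],
    [0.5,-0.045,0,0,0]
  ]
}}

```text
time: 17.3
tool_pos: [0.4797, 0.1767, 0.2436]
tool_rot: [-3.141, -0.0, -0.75]
contact_force: [-0.3, 0.2, -0.1]
opening: 0.0458
grip_force: 0.0
```

Emit:
{"method": "send_rows", "body": {
  "targets": [
    [0.5,-0.045,0,0,0],
    [0.5,-0.045,0,0,0],
    [0.5,0,0,0,0],
    [0.5,0,0,0,0]
  ]
}}

```text
time: 17.7
tool_pos: [0.3909, 0.1769, 0.2437]
tool_rot: [-3.141, -0.001, -0.749]
contact_force: [1.0, -0.1, -0.4]
opening: 0.046
grip_force: 0.0
```

```bash
python3 - <<'E'
from h import *
o=observe();print(o['time'],o['tool_pos'])
for n in('scene','top'):
    p,d=snap(n)
    v,u=np.mgrid[:384,:512]; W=world(n,u.ravel(),v.ravel(),d.ravel()).reshape(384,512,3)
    hsv=cv2.cvtColor(p,cv2.COLOR_RGB2HSV);H=hsv[...,0]
    for k,c,col in(('o',(.619,-.19),(H>4)&(H<20)),('b',(.617,.176),(H>105)&(H<125))):
        q=W[(np.hypot(W[...,0]-c[0],W[...,1]-c[1])<.07)&col&(hsv[...,1]>130)&(W[...,2]>.08)]
        i=q[np.hypot(q[:,0]-c[0],q[:,1]-c[1])<.045]
        if len(i): print(n,k,len(i),np.median(i[:,2]),cv2.minEnclosingCircle(q[:,:2].astype(np.float32)),'slope',np.linalg.lstsq(np.c_[i[:,:2],np.ones(len(i))],i[:,2],rcond=None)[0][:2])
    if n=='scene': cv2.imwrite('pics/fin.png',cv2.resize(p[130:290,170:350,::-1],None,fx=3.6,fy=3.6,interpolation=2))
E
```

```text
17.7 [0.39093819 0.17687898 0.24373128]
scene o 620 0.08918410542928235 ((0.6210314035415649, -0.190529003739357), 0.05519362539052963) slope [0.0029356 0.0001283]
scene b 395 0.08935357262919097 ((0.6192430853843689, 0.17543908953666687), 0.055446650832891464) slope [-0.02574474  0.02309024]
top o 796 0.0886881996066281 ((0.6200514435768127, -0.1866452991962433), 0.05369109287858009) slope [0.01793226 0.01107932]
top b 788 0.08905704837388573 ((0.6153478026390076, 0.17820586264133453), 0.052817780524492264) slope [0.00896088 0.02820792]
```

View pics/fin.png

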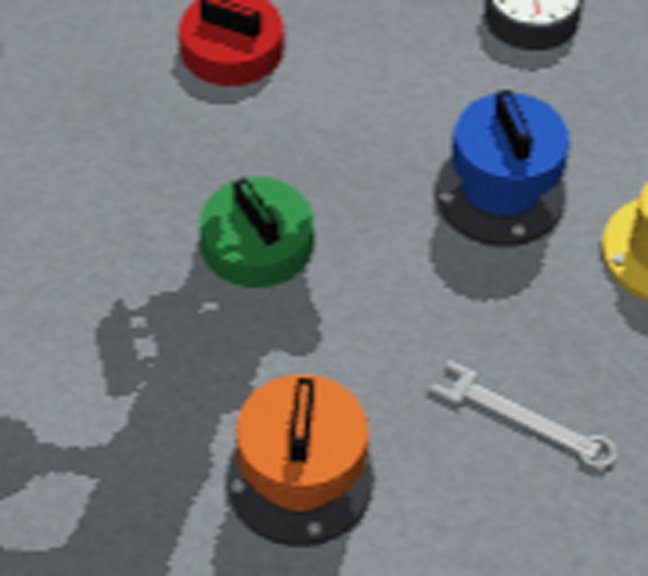

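Both caps are down, level and locked, with tops at about 88.7 mm (orange) and 89 mm (blue). Nothing else has moved.

```bash
python3 -c "
from cell import *
print(hand_in())"
```

```text
the job is handed in; nothing more can be done
None
```

The blue and orange caps are on their own pots, pressed, turned about 66° clockwise and released; the last pictures show both down, level and centred. I handed the job in at about 18 s; no verdict came back.

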